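Lock the bayonet lid onto the resin pressure pot

TASK

Close the pressure pot, the one whose mouth has two inward tabs with two slots between them: take the lid with the two side lugs by its bar handle, set it in the mouth with the lugs in the slots, push it down against the sprung seal and turn it a quarter turn clockwise (seen from above) so that it stays locked under the tabs, then let go. Leave the plain round lid where it lies.

Things in the scene. Friction and masses are not known exactly. Their poses are not given: they have to be found in the camera images.
- lid: Loose lid, 0.3 kg. Origin: centre of underside, z up. Aluminium disc 82 mm across, top at z 24 mm, underside tapered to 62. Two lugs 18 mm wide stick out along +x and -x to 55 mm from the axis, z 14 to 21. Black bar handle along x, 70 long, 20 wide (y), z 34 to 68: grip it across y, fingertips at z 40, so they clear the pot when opening. Half a turn makes no difference.
- pot: Fixed steel pot, 136 mm across, 100 high; origin: centre of underside. Mouth: two tabs (z 94 to 100, in to radius 46), 120 degrees long, centred on +y and -y; between them slots for the lugs, 60 degrees, centred on +x and -x. Brass valve on its side, z 35, points to +x. Lid in: its x along the pot's x. Locked: turned 90 degrees clockwise (stops at 100), lid origin at z 73 mm.
- seal (a joint): Black sprung seal plate in the pot's mouth, pressed down by the lid: 0 m up, 0.022 at its bottom stop. Lid set on it: lid origin 88 mm above the pot's, lugs just over the tabs. Press to 67 (bottom is 66; 2 N at first, 10 N there), turn there; released, the spring lifts the lid till its lugs bear on the tabs' undersides at 73, joint about 0.015.
- plain_lid: The other lid, loose, to be left: same aluminium and same bar handle, but a plain round disc 104 mm across without lugs; 68 mm high. Origin: centre of underside. (The open mixing pot, not listed, is also 136 mm across and 100 high, but has a plain mouth and is white inside.)
Not all that is in view belongs to the job. Leave any turquoise look-alike of the lid alone.

How it is judged:
At the end, for the whole second after the job is handed in: The bayonet lid rests released in the pressure pot, under the tabs (its origin 64 to 77 mm above the pot's, within 12 mm of its axis, level within 7 degrees), its lugs within 20 degrees of the pot's y axis (mid-tab); the plain lid is within 30 mm of where it lay (horizontal distance between lid and pot below 0.012 m and z of lid in the frame of pot between 0.064 and 0.077 m and angle between the x axis of lid and the y axis of pot, either way round below 0.35 rad and angle between lid's own z axis and vertical below 0.12 rad and linear speed of lid below 0.02 m/s and distance of plain_lid from where it was at the start of the episode below 0.03 m); the robot touches nothing.
It fails at once if the plain lid is moved by more than 30 mm (distance of plain_lid from where it was at the start of the episode above 0.03 m).
It also fails if it takes over 48 s, if anything falls off the work surface, if the arm or the gripper's body presses on something with over 40 N, if the wrist force passes 120 N, or if a joint passes its speed limit or range.

ROBOT

A 6-joint arm with a two-finger parallel gripper is mounted at the origin on the work surface. World frame = base frame: x ahead of the robot, y to its left, z up, the work surface at z = 0. Lengths are in m, angles in rad, forces in N, time in s.
With the tool pointing down it reaches from about 0.225 to 0.725 m from the base axis. Payload 3.1 kg.
Tool frame: the origin (TCP) lies between the finger pads; the fingertips stand 17 mm ahead of it and the grasp point (between the pads) lies 2 mm behind it; z points along the fingers, y is the direction in which the jaws open and shut (so a half turn about z gives the same grasp; the last joint's range is limited). The gripper opens to 85 mm and grips with 20 to 120 N. Pads are 22 mm wide; open, the fingers measure 114 mm over their backs; the gripper's body (76 mm by 85 mm) begins 54 mm behind the grasp point. The pads swing forward as they close: fully open they stand 13 mm farther back than shut.
Start: joints at [1.04, 0.048, 0.099, 1.622, 0, 1.443], TCP at [0.206, 0.483, 0.248] pointing down, gripper open.
Joint ranges: [-2.91, 2.91], [-0.99, 1.94], [-1.21, 1.42], [-2.12, 2.29], [-1.49, 1.47], [-3.14, 3.14]. Speed limits (rad/s): [2.79, 2.79, 3.14, 3.14, 3.14, 3.14].

INTERFACE

Orientations are given as a unit quaternion [w, x, y, z].
In Python, from rig import status, eyes, ctrl gives the robot as it stands.
- The arm moves only by the tool carry_out, never from a script. Its argument "increments" is a list of rows, each a list of 2 entries, a list of its own where there are three numbers: the shift along the tool's x, y, z normalised to -1 to 1, where 1 is 250 mm, then the turn, a rotation vector about the tool's x, y, z normalised to -1 to 1, where 1 is 120 degrees. A call has 1 to 10 rows; each row is the pose to reach, as a shift and turn from the pose measured when the call began, along the tool's axes at that moment; what a row does not reach only later rows make up. A row lasts 1/10 s, in which the tool goes at most 50 mm and 8.59 degrees, less where a joint would pass 70% of its speed; a pose out of reach is approached as far as the arm can. A call with a number of a shift or a turn outside -1 to 1 is refused whole. A call with a gripper value outside its range is refused whole. "jaw" is the closure, from -1 (fully open) to 1 (shut), so that 0 is half open, set as the call begins (left out, the last holds). The fingers move at their own pace and stop on an object; "newtons" is the grip in N (left out, the last holds). Time passes only in rows, so rows that repeat a pose let the fingers close. It gives the time, the measured TCP pose, the force and the opening at its end, in the units of the state.
- status.observe(): the state, without advancing time (a new reading comes with each control period).
- eyes.camera(name): name is "side" or "top" or "wrist"; returns a dict with "color" (420x560x3 uint8, blue, green, red), "z_map" (420x560 float32, m along the optical axis (not along the pixel's ray), 0 where there is no reading), "fx", "fy", "cx", "cy" (pixels), "pose" (4x4, takes a point from camera to world coordinates); the wrist camera has in their place "tool_from_camera" (4x4, takes a point from camera to tool coordinates, whose origin is the TCP and whose axes are the flange's). Camera axes: x right, y down, z forward; pixel columns grow to the right and rows downward; lengths in m; the calibration is good to about 2 mm. A picture is of the moment at which its call begins: read the wrist's pose just before it.
- ctrl.job_done(): hands the job in, once; it reports no verdict.
The state is a dict: "t": time; "joint_pos": joint angles; "joint_vel": joint speeds; "joint_efforts": joint torques, N m; "tool_pos": TCP position; "orientation": TCP orientation; "ft_force": force on the tool from outside, world axes, zero at the start; "wrist_torque": the same for the moment, N m; "grip_width": finger opening in m.
Only numpy, scipy, OpenCV 4.12 (cv2) and the standard library are available. Lean on these libraries where they do the work, as an engineer would, in place of code of your own. Each camera call takes 0.05 s, during which the arm holds its last target.

## Working session

There is one attempt and no reset: what is moved stays moved. The work goes in short steps, Python scripts to look and compute and a tool call to move; the robot and the scene stay as the last step left them, time stands still between calls to the robot, and variables do not carry over. Pictures are saved under pics/ and viewed, and the job is handed in when it is done.

Besides the shell and the picture viewer there is one more tool, called after "Call:" in YAML: its name, and indented under it one key for each argument. carry_out: Moves the arm, as the interface text tells. Its arguments: {"type":"object","properties":{"increments":{"type":"array"},"jaw":{"type":"number"},"newtons":{"type":"number"}},"required":["increments"]}

```bash
ls; mkdir -p pics; python3 - <<'E'
from rig import status, eyes
import cv2,numpy as np
print(status.observe())
for n in ['top','side']:
    c=eyes.camera(n); cv2.imwrite(f'pics/{n}0.png',c['color']); np.savez(f'{n}0.npz',**c)
    print(n,c['fx'],c['cx'],c['cy'],c['pose'])
E
```

```text
pics
{'t': 0.0, 'joint_pos': array([1.04018897e+00, 4.87348738e-02, 9.75899688e-02, 1.62197804e+00,
       1.30656026e-05, 1.44300599e+00]), 'joint_vel': array([ 2.62980941e-04,  1.84422753e-04, -3.10488807e-04,  2.02830849e-05,
       -1.06187000e-03, -2.76221474e-04]), 'joint_efforts': array([-4.57312053e-04, -3.38777697e+01,  3.20018005e+01,  2.01687258e-02,
       -3.16089222e-05,  8.37377314e-06]), 'tool_pos': array([0.20552179, 0.4824877 , 0.24712141]), 'orientation': array([-3.82262901e-04,  2.00049441e-01,  9.79785113e-01, -1.09873088e-03]), 'ft_force': array([-0.23686686, -0.07630823, -0.42140377]), 'wrist_torque': array([ 0.04839332,  0.03058969, -0.0344097 ]), 'grip_width': 0.08525011497637956}
top 390.6835178328613 283.3989954563601 211.7218910218718 [[-0.02354    -0.9821912   0.18640362  0.29102509]
 [-0.99969603  0.02449359  0.00281403 -0.06022143]
 [-0.00732961 -0.18628072 -0.98246922  1.14595037]
 [ 0.          0.          0.          1.        ]]
side 460.3191969162384 278.4167436749904 212.65974485215136 [[ 0.98614291 -0.13484453  0.09663912  0.34890724]
 [-0.1655942  -0.76484357  0.62256957 -0.78696775]
 [-0.01003629 -0.62994544 -0.77657454  1.03439654]
 [ 0.          0.          0.          1.        ]]
```

View pics/top0.png

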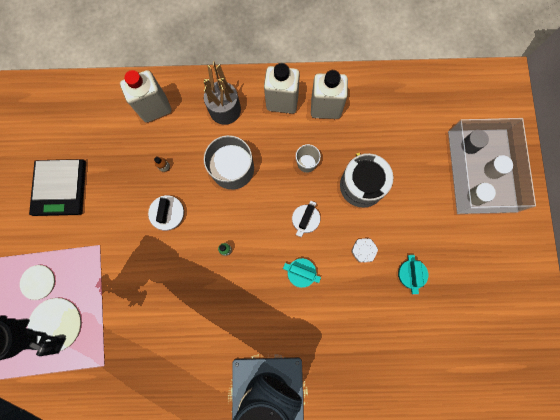

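View pics/side0.png

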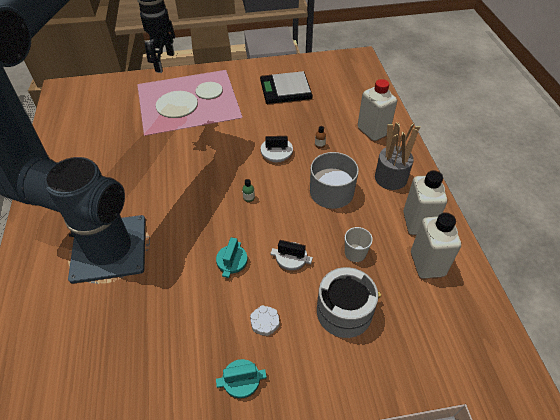

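The lid with lugs is at about (306,217) in the top view and the pressure pot at (367,180). The plain lid is at (166,212), and there are turquoise decoys. Next I'll measure poses.

```bash
cat > h.py <<'E'
import numpy as np,cv2
def cloud(c,pose=None):
    z=c['z_map'];h,w=z.shape;u,v=np.meshgrid(np.arange(w),np.arange(h))
    P=np.stack([(u-c['cx'])/c['fx']*z,(v-c['cy'])/c['fy']*z,z,np.ones_like(z)],-1)
    W=P@(c['pose'] if pose is None else pose).T
    W=W[...,:3]; W[z==0]=np.nan; return W
E
python3 - <<'E'
from h import *
def circ(p):
    A=np.c_[2*p,np.ones(len(p))];s=np.linalg.lstsq(A,(p**2).sum(1),rcond=None)[0];return s[:2],np.sqrt(s[2]+s[:2]@s[:2])
for n in ['top','side']:
    c=dict(np.load(n+'0.npz'));W=cloud(c);c_=c['color']
    if n=='top': lc=W[217,306];pc=W[180,367]
    print(n,'table z',np.nanmedian(W[300:330,180:200] if n=='top' else W[200:220,180:200],axis=(0,1)),lc,pc)
    d=np.linalg.norm(W[...,:2]-lc[:2],axis=-1)
    m=(d<.075)&(W[...,2]>.05); p=W[m]; (cx,cy),(w,h),a=cv2.minAreaRect((p[:,:2]*1000).astype(np.float32))
    top=p[p[:,2]>.06]; mu=top[:,:2].mean(0); ev,V=np.linalg.eigh(np.cov(top[:,:2].T))
    print('handle',m.sum(),p[:,2].max(),(cx,cy,w,h,a),mu,np.degrees(np.arctan2(V[1,1],V[0,1])))
    m=(d<.075)&(W[...,2]>.010)&(W[...,2]<.05);p=W[m];r=cv2.minAreaRect((p[:,:2]*1000).astype(np.float32));print('disc',m.sum(),r)
    d=np.linalg.norm(W[...,:2]-pc[:2],axis=-1)
    m=(d<.1)&(W[...,2]>.09); p=W[m]; print('pot',m.sum(),p[:,2].max(),np.median(p[:,2]),cv2.minEnclosingCircle((p[:,:2]*1000).astype(np.float32)))
    cen=np.array(cv2.minEnclosingCircle((p[:,:2]*1000).astype(np.float32))[0])/1000
    # tab extents: pts at z>.09 with radius 46-57
    for it in range(1):
        q=p[:,:2]-cen; r=np.hypot(*q.T);a=np.degrees(np.arctan2(q[:,1],q[:,0]))
        s=(r<.056); h,_=np.histogram(a[s],np.arange(-180,181,10));print(h)
    hsv=cv2.cvtColor(c_,cv2.COLOR_BGR2HSV)
    br=(hsv[...,0]>15)&(hsv[...,0]<35)&(hsv[...,1]>110)&(d<.12)&(W[...,2]>.015)
    for v,u in np.argwhere(br)[:40]: 
        q=W[v,u]; print(u,v,q.round(3),np.degrees(np.arctan2(q[1]-cen[1],q[0]-cen[0])).round(1))
    x=c_[120:240,280:420] if n=='top' else c_[220:340,260:400]
    cv2.imwrite(f'pics/{n}_z.png',cv2.resize(x,None,fx=5,fy=5,interpolation=cv2.INTER_CUBIC))
E
```

```text
top table z [0.2178428  0.21733448 0.00064319] [ 0.47877122 -0.11999436  0.06890425] [ 0.5762402  -0.29298466  0.08761535]
handle 182 0.07335038697515661 (483.3128967285156, -121.46235656738281, 19.90565299987793, 69.23626708984375, 64.95948028564453) [ 0.4830351  -0.12136104] 154.59508680348247
disc 497 ((483.2817687988281, -121.64828491210938), (91.10819244384766, 81.84442138671875), 15.69588565826416)
pot 994 0.10698108430250208 0.09970993639411907 ((583.1341552734375, -295.4178466796875), 68.60066223144531)
[ 3  6  5 11 16 15 16 18 17 19 15 14 18 15 12 16  6  2  6  1 10 11 20 14
 14 20 11 18 15 17 13 18 14 15  7  4]
359 152 [ 0.674 -0.285  0.043] 6.7
356 153 [ 0.671 -0.275  0.045] 12.9
357 153 [ 0.672 -0.279  0.041] 10.4
358 153 [ 0.671 -0.281  0.043] 9.1
359 153 [ 0.671 -0.284  0.045] 7.4
356 154 [ 0.67  -0.277  0.037] 12.2
357 154 [ 0.668 -0.278  0.043] 11.4
358 154 [ 0.668 -0.281  0.042] 9.3
359 154 [ 0.668 -0.284  0.044] 7.6
356 155 [ 0.667 -0.276  0.039] 13.1
357 155 [ 0.665 -0.278  0.044] 12.0
side table z [ 0.22427125  0.09907465 -0.00055388] [ 0.47877122 -0.11999436  0.06
[... 491 characters left out ...]
8  1  2  3  4  9 20 22
 20 24 18 21 22 19 19 16 19 18  6  5]
378 292 [ 0.67  -0.278  0.042] 11.5
379 292 [ 0.673 -0.277  0.039] 11.7
328 293 [ 0.547 -0.267  0.055] 142.7
378 293 [ 0.669 -0.281  0.042] 9.8
379 293 [ 0.67  -0.283  0.045] 8.4
380 293 [ 0.674 -0.281  0.042] 9.0
378 294 [ 0.669 -0.282  0.04 ] 9.0
379 294 [ 0.67  -0.285  0.043] 7.4
380 294 [ 0.671 -0.286  0.046] 6.1
379 295 [ 0.67  -0.286  0.041] 6.4
380 295 [ 0.673 -0.286  0.04 ] 6.4
378 296 [ 0.667 -0.287  0.039] 5.8
379 296 [ 0.67  -0.287  0.038] 5.7
380 296 [ 0.673 -0.287  0.037] 5.5
378 297 [ 0.669 -0.286  0.032] 6.4
379 297 [ 0.671 -0.287  0.032] 5.8
332 305 [ 0.543 -0.313  0.081] -157.5
348 309 [ 0.575 -0.333  0.09 ] -104.5
```

```bash
python3 -c "
import cv2,numpy as np
a=[cv2.resize(cv2.imread(f'pics/{n}_z.png'),(390,334)) for n in('top','side')];cv2.imwrite('pics/z2.png',np.hstack(a))"
```

```text
(no output)
```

View pics/z2.png

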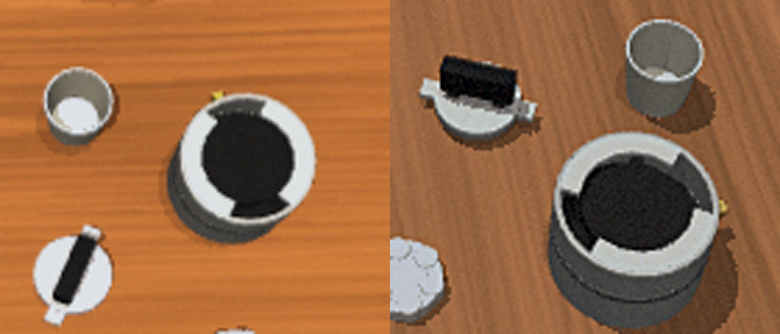

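```bash
cat >> h.py <<'E'
from scipy.spatial.transform import Rotation as R
def st():
    from rig import status
    s=status.observe();q=s['orientation'];return s,np.array(s['tool_pos']),R.from_quat([q[1],q[2],q[3],q[0]])
def Rdown(yaw): # tool x at yaw deg, z down
    a=np.radians(yaw);x=np.array([np.cos(a),np.sin(a),0]);z=np.array([0,0,-1.]);return R.from_matrix(np.c_[x,np.cross(z,x),z])
def go(pos,yaw):
    s,p,r=st();d=r.inv().apply(np.array(pos)-p)/.25;t=(r.inv()*Rdown(yaw)).as_rotvec()/np.radians(120)
    print('t',round(s['t'],2),'pos',p.round(4),'yaw',np.degrees(np.arctan2(*r.as_matrix()[[1,0],0])).round(2),'q',s['joint_pos'].round(2),'F',s['ft_force'].round(1),'w',round(s['grip_width'],4))
    print('[',d.round(3).tolist(),',',t.round(3).tolist(),'] m=',np.linalg.norm(d)*.25)
E
python3 -c "
from h import *
go([.4835,-.1225,.25],154.5)"
```

```text
t 0.1 pos [0.2055 0.4825 0.2472] yaw 156.92 q [ 1.04  0.05  0.1   1.62 -0.    1.44] F [0.  0.4 0.3] w 0.0852
[ [-1.972, -1.791, -0.008] , [-0.001, -0.0, 0.02] ] m= 0.6658353958152942
```

Call:
carry_out:
  increments:
    - [[-0.14,-0.13,0],[0,0,0]]
    - [[-0.28,-0.26,0],[0,0,0]]
    - [[-0.42,-0.385,0],[0,0,0.01]]
    - [[-0.56,-0.51,0],[0,0,0.01]]
    - [[-0.7,-0.64,0],[0,0,0.01]]
    - [[-0.84,-0.77,0],[0,0,0.01]]
    - [[-0.98,-0.89,0],[0,0,0.02]]
    - [[-0.98,-0.89,0],[0,0,0.02]]

```text
t: 0.9
tool_pos: [0.3456, 0.1772, 0.2471]
orientation: [0.0, 0.225, 0.974, -0.002]
ft_force: [-0.1, 0.3, -0.1]
grip_width: 0.0852
```

```bash
python3 -c "
from h import *
go([.4835,-.1225,.25],154.5)"
```

```text
t 0.9 pos [0.3456 0.1772 0.2471] yaw 153.95 q [ 0.3  -0.31 -0.22  1.66 -0.    0.76] F [-0.1  0.3 -0.1] w 0.0852
[ [-1.022, -0.835, -0.007] , [-0.002, 0.001, -0.005] ] m= 0.32990088547682866
```

Call:
carry_out:
  increments:
    - [[-0.14,-0.12,0],[0,0,0]]
    - [[-0.28,-0.23,0],[0,0,0]]
    - [[-0.42,-0.34,0],[0,0,0]]
    - [[-0.56,-0.46,0],[0,0,0]]
    - [[-0.7,-0.57,0],[0,0,0]]
    - [[-0.84,-0.69,0],[0,0,0]]
    - [[-1.0,-0.82,0],[0,0,0]]
    - [[-1.0,-0.83,0],[0,0,0]]
    - [[-1.0,-0.83,0],[0,0,0]]

```text
t: 1.8
tool_pos: [0.4789, -0.1191, 0.2471]
orientation: [-0.001, 0.226, 0.974, -0.002]
ft_force: [-0.2, 0.8, 0.3]
grip_width: 0.0852
```

```bash
cat > look.py <<'E'
import sys
from h import *
from rig import eyes
s,p,r=st(); c=eyes.camera('wrist'); n=sys.argv[1]
T=np.eye(4);T[:3,:3]=r.as_matrix();T[:3,3]=p
c['pose']=T@c['tool_from_camera']; np.savez(n+'.npz',**c); cv2.imwrite(f'pics/{n}.png',c['color'])
E
python3 look.py w1; python3 -c "
from h import *
go([.4835,-.1225,.25],154.5)"
```

```text
t 1.85 pos [ 0.4787 -0.1181  0.2476] yaw 153.95 q [-0.38 -0.03  0.02  1.62 -0.    0.08] F [ 0.5 -0.5  0.9] w 0.0854
[ [-0.025, -0.007, -0.01] , [-0.002, -0.001, -0.005] ] m= 0.006897278970360827
```

View pics/w1.png

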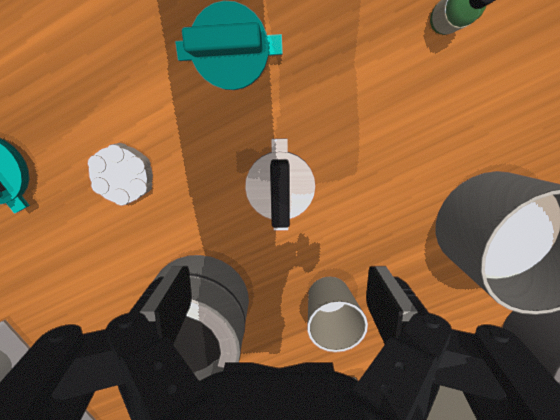

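```bash
python3 - <<'E'
from h import *
c=dict(np.load('w1.npz'));W=cloud(c)
d=np.hypot(W[...,0]-.4835,W[...,1]+.1225)
m=(d<.06)&(W[...,2]>.055);p=W[m];print(p[:,2].max(),np.median(p[:,2]),cv2.minAreaRect((p[:,:2]*1000).astype(np.float32)))
t=p[np.abs(p[:,2]-.068)<.006];V=np.linalg.eigh(np.cov(t[:,:2].T))[1];print('handle',t.mean(0),cv2.minAreaRect((t[:,:2]*1000).astype(np.float32)),np.degrees(np.arctan2(V[1,1],V[0,1])))
m=(d<.075)&(W[...,2]>.012)&(W[...,2]<.03);p=W[m];print(cv2.minAreaRect((p[:,:2]*1000).astype(np.float32)))
far=p[np.hypot(p[:,0]-.4835,p[:,1]+.1225)>.046]
a=np.degrees(np.arctan2(far[:,1]+.1225,far[:,0]-.4835))%360
for lo,hi in((60,240),(-120,60)):
    s=((a-lo)%360)<180
    if s.sum(): print('lug',far[s].mean(0),s.sum())
c=dict(np.load('top0.npz'));W=cloud(c);print('cup',W[146,307],W[165,309], W[249,365])
E
```

```text
0.3276995474142215 0.30720895739026033 ((481.7500915527344, -122.85971069335938), (116.835205078125, 69.62075805664062), 44.21609115600586)
handle [ 0.48281252 -0.11993385  0.0667039 ] ((484.0943908691406, -120.81424713134766), (19.72163963317871, 69.1916275024414), 64.36896514892578) 154.66390536300483
((483.8752746582031, -120.91009521484375), (94.76553344726562, 81.49714660644531), 14.31037712097168)
lug [ 0.43863227 -0.09915426  0.01997966] 124
lug [ 0.53301759 -0.14354056  0.02019045] 28
cup [ 0.68963596 -0.13044615  0.06285788] [ 0.65040726 -0.13823143  0.00395907] [ 0.38977845 -0.28936269  0.0187963 ]
```

```bash
python3 -c "
from h import *
go([.484,-.121,.0575],154.5)"
```

```text
t 1.85 pos [ 0.4787 -0.1181  0.2476] yaw 153.95 q [-0.38 -0.03  0.02  1.62 -0.    0.08] F [ 0.5 -0.5  0.9] w 0.0854
[ [-0.025, 0.002, 0.76] , [-0.002, -0.001, -0.005] ] m= 0.1902183373346141
```

Call:
carry_out:
  increments:
    - [[-0.02,0,0.1],[0,0,0]]
    - [[-0.025,0,0.22],[-0.002,-0.001,-0.005]]
    - [[-0.025,0.002,0.34],[-0.002,-0.001,-0.005]]
    - [[-0.025,0.002,0.46],[-0.002,-0.001,-0.005]]
    - [[-0.025,0.002,0.56],[-0.002,-0.001,-0.005]]
    - [[-0.025,0.002,0.64],[-0.002,-0.001,-0.005]]
    - [[-0.025,0.002,0.7],[-0.002,-0.001,-0.005]]
    - [[-0.025,0.002,0.74],[-0.002,-0.001,-0.005]]
    - [[-0.025,0.002,0.76],[-0.002,-0.001,-0.005]]
    - [[-0.025,0.002,0.76],[-0.002,-0.001,-0.005]]

```text
t: 2.85
tool_pos: [0.4838, -0.12, 0.0575]
orientation: [0.0, 0.22, 0.976, 0.0]
ft_force: [-0.3, 0.6, 0.1]
grip_width: 0.0854
```

```bash
python3 -c "
from h import *
go([.484,-.121,.0575],154.5)"
```

```text
t 2.85 pos [ 0.4838 -0.12    0.0575] yaw 154.63 q [-0.38  0.03 -0.31  1.24  0.    0.06] F [-0.3  0.6  0.1] w 0.0854
[ [-0.003, -0.003, -0.0] , [0.0, 0.0, 0.001] ] m= 0.0010706735367897332
```

Close on the handle.

Call:
carry_out:
  increments:
    - [[0,0,0],[0,0,0]]
    - [[0,0,0],[0,0,0]]
    - [[0,0,0],[0,0,0]]
    - [[0,0,0],[0,0,0]]
    - [[0,0,0],[0,0,0]]
    - [[0,0,0],[0,0,0]]
    - [[0,0,0],[0,0,0]]
    - [[0,0,0],[0,0,0]]
    - [[0,0,0],[0,0,0]]
    - [[0,0,0],[0,0,0]]
  jaw: 1
  newtons: 60

```text
t: 3.85
tool_pos: [0.4841, -0.1203, 0.0579]
orientation: [0.001, 0.22, 0.976, 0.0]
ft_force: [-1.4, -1.2, 4.8]
grip_width: 0.0192
```

```bash
python3 -c "
from h import *
go([.484,-.121,.2575],154.5)"
```

```text
t 3.85 pos [ 0.4841 -0.1203  0.0579] yaw 154.62 q [-0.38  0.03 -0.31  1.24  0.    0.06] F [-1.4 -1.2  4.8] w 0.0192
[ [-0.002, -0.002, -0.798] , [0.0, 0.001, 0.001] ] m= 0.19955855890076124
```

Call:
carry_out:
  increments:
    - [[0,0,-0.05],[0,0,0]]
    - [[0,0,-0.12],[0,0,0]]
    - [[0,0,-0.22],[0,0,0]]
    - [[0,0,-0.34],[0,0,0]]
    - [[0,0,-0.46],[0,0,0]]
    - [[0,0,-0.58],[0,0,0]]
    - [[0,0,-0.68],[0,0,0]]
    - [[0,0,-0.75],[0,0,0]]
    - [[0,0,-0.78],[0,0,0]]
    - [[0,0,-0.78],[0,0,0]]

```text
t: 4.85
tool_pos: [0.4841, -0.1201, 0.2536]
orientation: [0.001, 0.22, 0.976, 0.0]
ft_force: [0.1, -1.0, -2.7]
grip_width: 0.0193
```

```bash
python3 look.py w2; python3 -c "
from h import *
go([.5835,-.2955,.255],154.5)"
```

```text
t 4.9 pos [ 0.4836 -0.12    0.2524] yaw 154.63 q [-0.38 -0.02  0.04  1.63  0.    0.06] F [-0.1  0.4 -3.3] w 0.0191
[ [-0.662, -0.463, -0.011] , [0.0, 0.0, 0.001] ] m= 0.20191726143030408
```

View pics/w2.png

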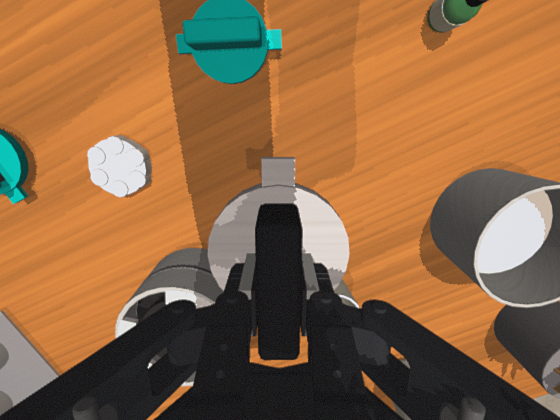

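```bash
python3 - <<'E'
from h import *
from scipy.optimize import least_squares
for n in('top','side'):
    c=dict(np.load(n+'0.npz'));W=cloud(c)
    d=np.hypot(W[...,0]-.5835,W[...,1]+.2955)
    hi=(d<.08)&(W[...,2]>.094)&(W[...,2]<.107)
    p=W[hi][:,:2]
    cs=[]
    # circle: outer boundary by angle
    cen=np.array([.5835,-.2955])
    for it in range(5):
        q=p-cen;r=np.hypot(*q.T);a=np.degrees(np.arctan2(q[:,1],q[:,0]))
        b=[p[(a>=k)&(a<k+10)][np.argmax(r[(a>=k)&(a<k+10)])] for k in range(-180,180,10)]
        b=np.array(b); f=least_squares(lambda x:np.hypot(b[:,0]-x[0],b[:,1]-x[1])-x[2],[*cen,.068],loss='soft_l1',f_scale=.001);cen=f.x[:2]
    print(n,f.x)
    q=W[...,:2]-cen;r=np.hypot(q[...,0],q[...,1]);a=np.degrees(np.arctan2(q[...,1],q[...,0]))
    s=(r>.048)&(r<.0545)&(W[...,2]>.05)&(W[...,2]<.107)
    A=a[s];H=W[...,2][s]>.09
    th=np.arange(-30,50,.5);sc=[(( np.abs((A-t+90)%180-90)>30)==H).mean() for t in th]
    k=np.array(sc);print('yaw best',th[k>=k.max()-1e-9],k.max(), th[k>k.max()-.01])
c=dict(np.load('w2.npz'));c2=c;W=cloud(c)
T=c['pose']@np.linalg.inv(c['tool_from_camera']);L=(W-T[:3,3])@T[:3,:3]
m=(np.abs(L[...,2]-.034)<.006)&(np.hypot(L[...,0],L[...,1])<.047);p=L[m];g=np.c_[p[:,:2],np.ones(len(p))];k=np.linalg.lstsq(g,p[:,2],rcond=None)[0];print('plane',k,len(p))
m=(np.abs(L[...,2]-.037)<.01)&(np.hypot(L[...,0],L[...,1])<.06);p=L[m];r=np.hypot(p[:,0],p[:,1])
lug=p[(r>.045)];print('lug',lug.mean(0),lug.min(0),lug.max(0),len(lug))
E
```

```text
top [ 0.58349548 -0.29497829  0.0675104 ]
yaw best [10.  10.5] 0.896414342629482 [10.  10.5 11.  11.5 12. ]
side [ 0.58328193 -0.29613489  0.06770924]
yaw best [6.] 0.8594771241830066 [ 4.5  5.   5.5  6.   6.5  7.   8.5  9.  11. ]
plane [0.02049736 0.0038832  0.03473011] 7338
lug [4.99435727e-02 5.95992338e-05 3.80285639e-02] [ 0.04442232 -0.00871764  0.03568774] [0.05447452 0.00876494 0.04336294] 636
```

```bash
python3 -c "
from h import *
go([.5834,-.2955,.2524],189)
c=dict(np.load('top0.npz'));W=cloud(c);d=np.hypot(W[...,0]-.5834,W[...,1]+.2955)
m=(d<.25)&(W[...,2]>.11);print(m.sum(),W[m].min(0) if m.any() else '',W[m].max(0))"
```

```text
t 4.9 pos [ 0.4836 -0.12    0.2524] yaw 154.63 q [-0.38 -0.02  0.04  1.63  0.    0.06] F [-0.1  0.4 -3.3] w 0.0191
[ [-0.661, -0.463, -0.0] , [0.0, 0.0, -0.286] ] m= 0.2018506159070489
341 [ 0.79403499 -0.24240631  0.11005826] [ 0.82731315 -0.17054441  0.17205645]
```

Call:
carry_out:
  increments:
    - [[-0.05,-0.035,0],[0,0,-0.03]]
    - [[-0.13,-0.09,0],[0,0,-0.07]]
    - [[-0.23,-0.16,0],[0,0,-0.12]]
    - [[-0.34,-0.24,0],[0,0,-0.17]]
    - [[-0.45,-0.315,0],[0,0,-0.21]]
    - [[-0.54,-0.38,0],[0,0,-0.25]]
    - [[-0.61,-0.425,0],[0,0,-0.275]]
    - [[-0.65,-0.455,0],[0,0,-0.286]]
    - [[-0.661,-0.463,0],[0,0,-0.286]]
    - [[-0.661,-0.463,0],[0,0,-0.286]]

```text
t: 5.9
tool_pos: [0.5828, -0.2952, 0.2501]
orientation: [-0.001, -0.077, 0.997, 0.001]
ft_force: [-0.0, 0.4, -2.1]
grip_width: 0.0188
```

```bash
python3 look.py w3; python3 -c "
from h import *
go([.5834,-.2955,.165],189)
from rig import eyes
for n in ('top','side'):
    c=eyes.camera(n);cv2.imwrite(f'pics/{n}1.png',c['color'])
a=cv2.imread('pics/top1.png')[100:240,280:460];b=cv2.imread('pics/side1.png')[200:340,260:440]
cv2.imwrite('pics/p1.png',np.hstack([cv2.resize(a,(396,308)),cv2.resize(b,(396,308))]))"
```

```text
t 5.95 pos [ 0.5828 -0.2947  0.2508] yaw -171.07 q [-0.57  0.41  0.52  1.69  0.   -0.73] F [ 0.5  0.6 -2.5] w 0.019
[ [-0.003, -0.005, 0.343] , [0.001, -0.001, -0.001] ] m= 0.08583455208570132
```

View pics/w3.png

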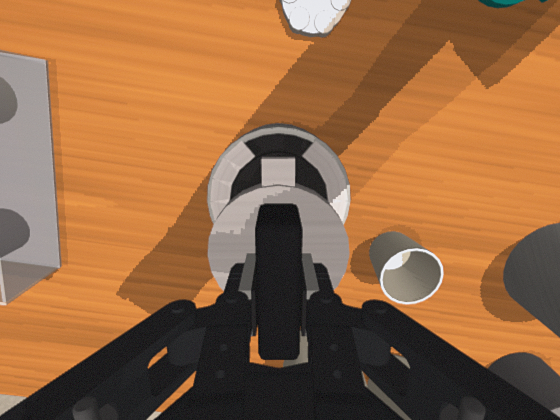

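View pics/p1.png

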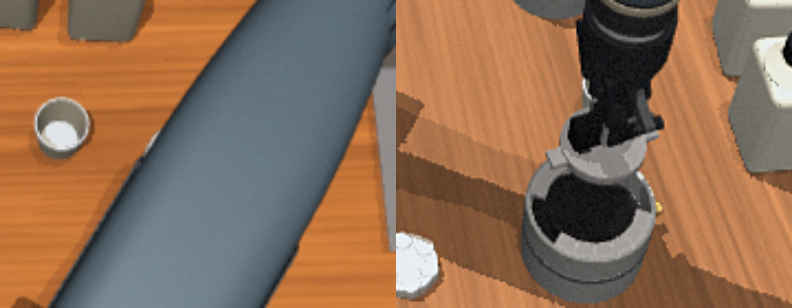

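The wrist view shows the lug (262–296, row 170) centred in the slot (about 245–313) and in the pot (208–350). I'll check the other axis with depth.

```bash
python3 - <<'E'
from h import *
from scipy.optimize import least_squares
c=dict(np.load('w3.npz'));W=cloud(c)
d=np.hypot(W[...,0]-.5834,W[...,1]+.2955)
p=W[(d<.08)&(abs(W[...,2]-.1)<.005)];print(len(p),np.median(p[:,2]))
q=p[:,:2]-[.5834,-.2955];a=np.degrees(np.arctan2(q[:,1],q[:,0]))//5;r=np.hypot(*q.T)
b=np.array([p[a==k][np.argsort(r[a==k])[-2]] for k in np.unique(a) if (a==k).sum()>12])
f=least_squares(lambda x:np.hypot(b[:,0]-x[0],b[:,1]-x[1])-.068,[.5834,-.2955],loss='soft_l1',f_scale=.001);print(f.x,f.fun.round(4),len(b))
E
```

```text
4145 0.09900947792688647
[ 0.58490017 -0.29468295] [ 0.0001  0.0004 -0.0001  0.      0.0002 -0.0001  0.0003  0.0001  0.
  0.0002 -0.0005 -0.0002 -0.0001 -0.0006  0.     -0.0004 -0.0007 -0.0009
 -0.0006 -0.0008 -0.0005 -0.0009 -0.0011 -0.0014 -0.0015 -0.001  -0.001
 -0.001  -0.0011 -0.0009 -0.0004 -0.0008 -0.0002 -0.0003 -0.0002 -0.
 -0.0003 -0.0001 -0.     -0.      0.0004 -0.      0.0001  0.0002] 44
```

```bash
python3 -c "
from h import *
go([.584,-.295,.150],189)"
```

```text
t 6.05 pos [ 0.583  -0.2945  0.252 ] yaw -171.03 q [-0.57  0.4   0.52  1.69  0.   -0.73] F [-0.2 -0.1 -3. ] w 0.0192
[ [-0.004, -0.003, 0.408] , [0.001, -0.0, -0.0] ] m= 0.10201121816760184
```

Call:
carry_out:
  increments:
    - [[0,0,0.04],[0,0,0]]
    - [[-0.003,-0.003,0.09],[0,0,0]]
    - [[-0.004,-0.003,0.15],[0,0,0]]
    - [[-0.004,-0.003,0.21],[0,0,0]]
    - [[-0.004,-0.003,0.27],[0,0,0]]
    - [[-0.004,-0.003,0.32],[0,0,0]]
    - [[-0.004,-0.003,0.36],[0,0,0]]
    - [[-0.004,-0.003,0.39],[0,0,0]]
    - [[-0.004,-0.003,0.405],[0,0,0]]
    - [[-0.004,-0.003,0.405],[0,0,0]]

```text
t: 7.05
tool_pos: [0.5838, -0.2948, 0.1503]
orientation: [-0.0, -0.078, 0.997, 0.001]
ft_force: [0.4, 0.4, -2.9]
grip_width: 0.0191
```

```bash
python3 look.py w4; python3 -c "
from h import *
go([.584,-.295,.125],189)"
```

```text
t 7.1 pos [ 0.5841 -0.295   0.151 ] yaw -171.03 q [-0.57  0.39  0.3   1.49  0.   -0.73] F [ 0.7  0.3 -1.8] w 0.0195
[ [0.001, -0.0, 0.104] , [0.001, 0.0, -0.0] ] m= 0.025969437785743107
```

View pics/w4.png

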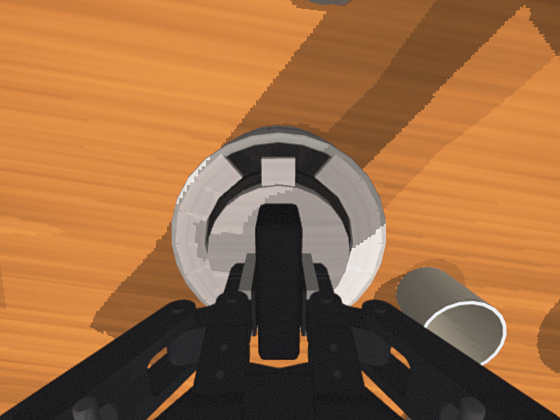

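The lug sits centred in the slot and the disc is inside the mouth. Now I'll press down slowly.

Call:
carry_out:
  increments:
    - [[0,0,0.012],[0,0,0]]
    - [[0,0,0.024],[0,0,0]]
    - [[0,0,0.034],[0,0,0]]
    - [[0,0,0.044],[0,0,0]]
    - [[0,0,0.054],[0,0,0]]
    - [[0,0,0.064],[0,0,0]]
    - [[0,0,0.072],[0,0,0]]
    - [[0,0,0.08],[0,0,0]]
    - [[0,0,0.085],[0,0,0]]
    - [[0,0,0.085],[0,0,0]]
  newtons: 90

```text
t: 8.1
tool_pos: [0.5848, -0.2955, 0.131]
orientation: [0.001, -0.078, 0.997, -0.0]
ft_force: [-0.0, -0.2, 6.8]
grip_width: 0.0184
```

```bash
python3 -c "
from h import *
go([.584,-.295,.125],189)"
```

```text
t 8.1 pos [ 0.5848 -0.2955  0.131 ] yaw -171.04 q [-0.57  0.39  0.27  1.44  0.   -0.73] F [-0.  -0.2  6.8] w 0.0184
[ [0.003, 0.002, 0.024] , [-0.0, 0.001, -0.0] ] m= 0.006094418612462868
```

Call:
carry_out:
  increments:
    - [[0,0,0.008],[0,0,0]]
    - [[0,0,0.016],[0,0,0]]
    - [[0,0,0.021],[0,0,0]]
    - [[0,0,0.021],[0,0,0]]
    - [[0,0,0.021],[0,0,0]]

```text
t: 8.6
tool_pos: [0.5848, -0.2955, 0.1273]
orientation: [0.001, -0.078, 0.997, -0.001]
ft_force: [-2.6, 1.1, 7.6]
grip_width: 0.0184
```

```bash
python3 look.py w5; python3 - <<'E'
from h import *
go([.584,-.295,.125],189)
c=dict(np.load('w5.npz'));T=c['pose']@np.linalg.inv(c['tool_from_camera']);W=cloud(c);L=(W-T[:3,3])@T[:3,:3]
m=(np.abs(L[...,2]-.034)<.006)&(np.hypot(L[...,0],L[...,1])<.039)&(L[...,0]>.015);p=W[m];print('disc top z',np.median(p[:,2]))
d=np.hypot(W[...,0]-.584,W[...,1]+.295);print('rim z',np.median(W[(d>.058)&(d<.066)&(W[...,2]>.09)&(W[...,2]<.11)][:,2]))
E
```

```text
t 8.65 pos [ 0.5848 -0.2955  0.1273] yaw -171.03 q [-0.57  0.39  0.26  1.44  0.   -0.73] F [-1.9  1.1  8.3] w 0.0187
[ [0.003, 0.002, 0.009] , [-0.001, 0.001, -0.0] ] m= 0.0025281950655477925
disc top z 0.09236026015804616
rim z 0.09904071884250859
```

View pics/w5.png

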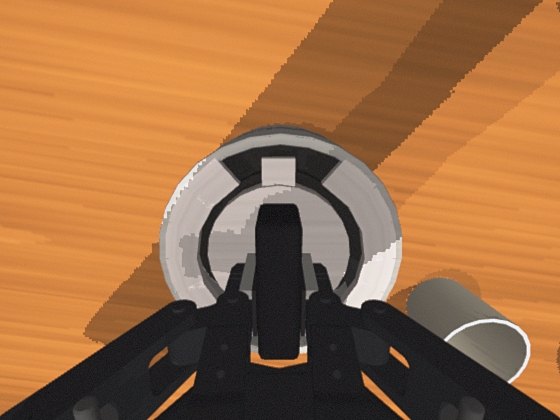

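Call:
carry_out:
  increments:
    - [[0,0,0.008],[0,0,0]]
    - [[0,0,0.01],[0,0,0.02]]
    - [[0,0,0.01],[0,0,0.06]]
    - [[0,0,0.01],[0,0,0.1]]
    - [[0,0,0.01],[0,0,0.15]]
    - [[0,0,0.01],[0,0,0.2]]
    - [[0,0,0.01],[0,0,0.25]]
    - [[0,0,0.01],[0,0,0.29]]
    - [[0,0,0.01],[0,0,0.32]]
    - [[0,0,0.01],[0,0,0.32]]

```text
t: 9.65
tool_pos: [0.5849, -0.2955, 0.1266]
orientation: [0.002, 0.255, 0.967, -0.0]
ft_force: [-2.5, 1.0, 7.8]
grip_width: 0.0183
```

```bash
python3 look.py w6; python3 -c "
from h import *
go([.5845,-.295,.1255],100)"
```

```text
t 9.7 pos [ 0.5849 -0.2955  0.1266] yaw 150.55 q [-0.57  0.39  0.26  1.43  0.   -0.06] F [-1.7  0.8  8.4] w 0.0184
[ [0.002, 0.001, 0.004] , [0.001, 0.002, 0.421] ] m= 0.001263559983408697
```

View pics/w6.png

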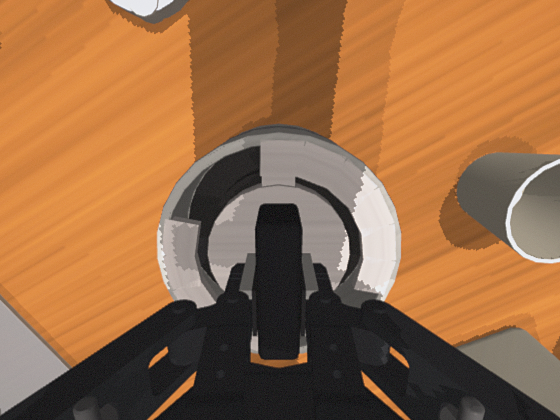

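The lug has gone under the tab: the tab edge is at column ~260 and covers it. Continuing the turn to 90°.

Call:
carry_out:
  increments:
    - [[0,0,0.006],[0,0,0.03]]
    - [[0,0,0.006],[0,0,0.08]]
    - [[0,0,0.006],[0,0,0.13]]
    - [[0,0,0.006],[0,0,0.19]]
    - [[0,0,0.006],[0,0,0.25]]
    - [[0,0,0.006],[0,0,0.31]]
    - [[0,0,0.006],[0,0,0.37]]
    - [[0,0,0.006],[0,0,0.41]]
    - [[0,0,0.006],[0,0,0.435]]
    - [[0,0,0.006],[0,0,0.435]]

```text
t: 10.7
tool_pos: [0.5854, -0.2962, 0.1271]
orientation: [0.003, 0.654, 0.756, 0.001]
ft_force: [-1.7, 0.3, 7.1]
grip_width: 0.0188
```

```bash
python3 look.py w7; python3 -c "
from h import *
go([.5845,-.295,.131],99)"
```

```text
t 10.75 pos [ 0.5854 -0.2963  0.1271] yaw 98.31 q [-0.57  0.39  0.26  1.43  0.    0.85] F [-0.1 -0.6  7.5] w 0.0186
[ [0.005, -0.003, -0.016] , [0.003, 0.002, -0.006] ] m= 0.0041761136603031745
```

View pics/w7.png

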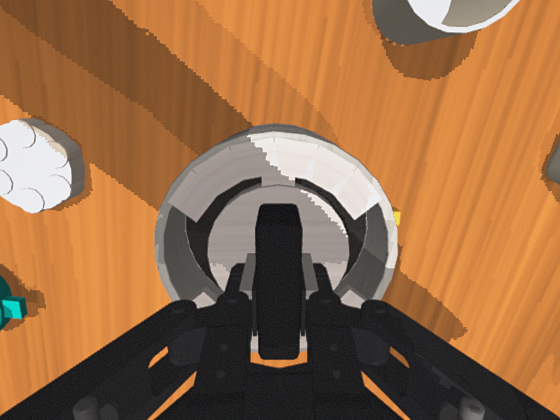

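The lug is now mid-tab and the slots are at the sides. Ease up, then open.

Call:
carry_out:
  increments:
    - [[0,0,-0.006],[0,0,0]]
    - [[0,0,-0.012],[0,0,0]]
    - [[0,0,-0.018],[0,0,0]]
    - [[0,0,-0.018],[0,0,0]]

```text
t: 11.15
tool_pos: [0.5854, -0.2963, 0.1311]
orientation: [0.003, 0.654, 0.756, 0.001]
ft_force: [-0.4, -0.3, 2.1]
grip_width: 0.0185
```

Call:
carry_out:
  increments:
    - [[0,0,0],[0,0,0]]
    - [[0,0,0],[0,0,0]]
    - [[0,0,0],[0,0,0]]
    - [[0,0,0],[0,0,0]]
    - [[0,0,0],[0,0,0]]
    - [[0,0,0],[0,0,0]]
    - [[0,0,0],[0,0,0]]
    - [[0,0,0],[0,0,0]]
  jaw: -1

```text
t: 11.95
tool_pos: [0.5854, -0.2963, 0.1311]
orientation: [0.003, 0.654, 0.756, 0.001]
ft_force: [-0.2, 1.4, 1.5]
grip_width: 0.0855
```

Call:
carry_out:
  increments:
    - [[0,0,-0.05],[0,0,0]]
    - [[0,0,-0.12],[0,0,0]]
    - [[0,0,-0.22],[0,0,0]]
    - [[0,0,-0.34],[0,0,0]]
    - [[0,0,-0.46],[0,0,0]]
    - [[0,0,-0.54],[0,0,0]]
    - [[0,0,-0.6],[0,0,0]]
    - [[0,0,-0.6],[0,0,0]]

```text
t: 12.75
tool_pos: [0.5856, -0.2964, 0.2857]
orientation: [0.007, 0.654, 0.756, 0.001]
ft_force: [-0.1, -0.2, 0.1]
grip_width: 0.0853
```

```bash
python3 look.py w8; python3 - <<'E'
from h import *
go([.5845,-.295,.28],99)
c=dict(np.load('w8.npz'));W=cloud(c)
d=np.hypot(W[...,0]-.584,W[...,1]+.295)
t=W[(d<.05)&(W[...,2]>.125)&(W[...,2]<.155)];V=np.linalg.eigh(np.cov(t[:,:2].T))[1];print('handle',np.median(t[:,2]),cv2.minAreaRect((t[:,:2]*1000).astype(np.float32)),np.degrees(np.arctan2(V[1,1],V[0,1])))
p=W[(d<.038)&(W[...,2]>.085)&(W[...,2]<.11)];k=np.linalg.lstsq(np.c_[p[:,:2]-[.584,-.295],np.ones(len(p))],p[:,2],rcond=None)[0];print('disc plane',k,len(p))
print('rim z',np.median(W[(d>.058)&(d<.066)&(W[...,2]>.09)&(W[...,2]<.11)][:,2]))
E
```

```text
t 12.8 pos [ 0.5852 -0.2962  0.2836] yaw 98.31 q [-0.57  0.42  0.6   1.75  0.    0.85] F [ 0.4 -0.1 -0. ] w 0.0854
[ [0.005, -0.002, 0.014] , [0.004, 0.003, -0.006] ] m= 0.0038877014617411713
handle 0.13983092528164176 ((585.9891357421875, -295.8896484375), (19.951934814453125, 69.4549331665039), 8.3997220993042) 98.6355429220888
disc plane [-0.00041953  0.00056514  0.09598677] 2581
rim z 0.09891529428479776
```

View pics/w8.png

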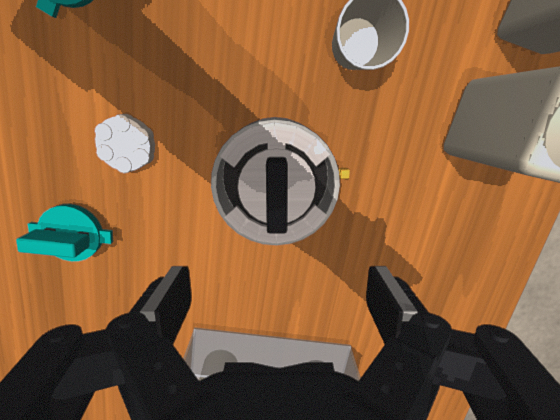

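```bash
python3 -c "
from rig import ctrl,eyes
import numpy as np
a=np.load('top0.npz')['color'][185:240,140:190].astype(int);b=eyes.camera('top')['color'][185:240,140:190].astype(int)
print('plain lid diff',np.abs(a-b).mean())
print(ctrl.job_done())"
```

```text
plain lid diff 4.501939393939394
the job is handed in; nothing more can be done
None
```

The bayonet lid is locked in the pressure pot, released, and the job is handed in. I gripped the lid by its bar and set its lugs in the slots. I pressed it to about 68 mm above the pot's origin, turned it 90° clockwise, eased up and let go. It took about 13 s of the 48 s allowed.

These are the last checks, from the wrist camera after the gripper had retreated, against the judged limits:

| Check | Measured | Limit |
|---|---|---|
| Lid height above pot origin | about 73 mm | 64–77 mm |
| Offset from pot axis | about 2 mm | 12 mm |
| Tilt | well under 1° | 7° |
| Angle of lugs to pot's y axis | about 0.5° | 20° |

- **Pot direction:** the top view gave about 10° and the side view about 6°. I used 9°, and the wrist view confirmed it, with the lug centred in the slot.
- **Plain lid:** nothing went near it. I only compared the top image before and after and did not measure its position. The pixel difference was small (mean 4.5 of 255), which fits shadow and noise.
- **Robot:** the gripper is open and clear above the pot, with about zero force at the wrist.

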